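# Scan the burner's label

## Task

Book in the burner, the unit with the upright round flue stub on top: take the barcode scanner from its tray, aim it squarely at the middle of the burner's barcode label with its window about 100 mm away, and hold it quite still there for two seconds. Then stand the scanner gently back upright in its tray as it stood (window to the same side) and let go. Do not scan the other unit's label, do not bump either unit, and leave the other things on the bench where they lie.

Things in the scene. Friction and masses are not known exactly. Their poses are not given: they have to be found in the camera images.
- scanner: Barcode scanner, 240 g, upright in its tray. Foot 72 (x) x 64 x 12 high, handle 32 x 30, grey head: a box 90 long, 42 wide (y, flat upright sides), 36 thick, centre x 12, z 130, nose tipped 45 deg down to +x; rear top at z 175. Origin: centre of foot's underside; z up. Grasp from above on the head's sides at x 0, z 145, near its balance. Reads by itself, no trigger.
- scanner_window (a point): Centre of the scanner's window at the tip of its nose, at x 44.5, y 0, z 97.5 mm in the scanner's own frame. Its x axis is the scanner's line of sight (forward and 45 degrees down while the scanner is upright), y is the scanner's y, level.
- tray: The scanner's shallow grey tray, fixed, 102 (x) x 94 (y) outside, 12 high; inner floor 5 above the bench, inside 92 x 84: the foot has 10 to spare all round. Origin: centre of underside; x: the way the scanner's window looks when it stands there (within 0.1 rad).
- burner: The burner: a round steel flue stub, 80 to 90 across, stands upright on its hood (x 35, y 0, top at 235). Casing 200 (x) x 220 (y): black base 70 high, grey hood to 150, and in front (-x) a face sloping at 45 deg from (x -100, z 70) to (x -20, z 150) with its label. Origin: centre of underside; x to its back, z up. Fixed.
- burner_label_face (a point): White label, 34 x 56, with a row of black bars, flat on the burner's 45 deg sloping front face, 110 above the bench, up to 40 left or right of the face's middle. Point: label centre. z: the face's normal, outward (45 deg up, to the front); x: up the slope; y: level, along the row of bars. This is the label to scan.
- pump: The pump unit: no round stub, but a flat oblong steel block on its hood (80 x 150, a bar on it, top at 200) and a brass stub on each side. Casing 200 (x) x 220 (y): black base 70 high, grey hood to 150, and in front (-x) a face sloping at 45 deg from (x -100, z 70) to (x -20, z 150) with its label. Origin: centre of underside; x to its back, z up. Fixed.
- pump_label_face (a point): White label, 34 x 56, with a row of black bars, flat on the pump unit's 45 deg sloping front face, 110 above the bench, up to 40 left or right of the face's middle. Point: label centre. z: the face's normal, outward (45 deg up, to the front); x: up the slope; y: level, along the row of bars. Not to be scanned.
- flange: Loose steel flange ring lying flat, 90 across, 18 high; a bystander. Origin: centre of underside.
- tin: Loose small steel tin, 60 across, 50 high; a bystander. Origin: centre of underside.
- driver: Loose screwdriver lying flat on the bench; a bystander.
Not all that is in view belongs to the job. There is more than one size of the tray; the job needs the larger.

How it is judged:
By the outcome, as a careful person would: the job done as asked, in the order asked, and still so for the second after the job is handed in, with the robot touching nothing.
It also fails if it takes over 53 s, if anything falls off the work surface, if the arm or the gripper's body presses on something with over 40 N, if the wrist force passes 120 N, or if a joint passes its speed limit or range.

## Robot

A 6-joint arm with a two-finger parallel gripper is mounted at the origin on the work surface. World frame = base frame: x ahead of the robot, y to its left, z up, the work surface at z = 0. Lengths are in m, angles in rad, forces in N, time in s.
With the tool pointing down it reaches from about 0.4 to 0.825 m from the base axis. Payload 7 kg.
Tool frame: the origin (TCP) lies on the front face of the gripper's body, between the roots of the fingers; the fingertips stand 66 mm ahead of it and the grasp point (between the pads) lies 47 mm ahead of it (manip.grip_depth is the distance from the TCP to the grasp point, in m); z points along the fingers, y is the line along which they close (so a half turn about z gives the same grasp; the last joint's range is limited). The gripper opens to 88 mm and grips with 3 to 60 N. Pads are 19 mm wide; open, the fingers measure 130 mm over their backs; the gripper's body (78 mm by 193 mm) begins 47 mm behind the grasp point.
Start: joints at [1.413, 0.359, 0.012, 0, -1.224, -0.288], TCP at [0.291, 0.609, 0.292] pointing down, gripper open.
Joint ranges: [-3.07, 3.07], [-1.43, 2.12], [-1.02, 1.25], [-3.03, 1.67], [-3.05, -0], [-3.03, 3.03]. Speed limits (rad/s): [2.39, 2.39, 3.01, 3.14, 3.14, 3.14].

## Interface

Orientations are given as [roll, pitch, yaw] about the fixed x, y, z axes, in that order (R = Rz(yaw) Ry(pitch) Rx(roll)).
In Python, from workcell import manip gives the robot as it stands.
- The arm moves only by the tool move_arm, never from a script. Its argument "increments" is a list of rows, each a list of 7 numbers: the shift along the world's x, y, z each as a share of 0.04 m, from -1 to 1, then the turn, a rotation vector about the world's x, y, z each as a share of 0.1 rad, from -1 to 1, then the closure, from -1 (fully open) to 1 (shut). A call has exactly 5 rows; each row shifts and turns the commanded pose from where the row before left it; what a row does not reach is not made up. A row lasts 1/12 s, in which the tool goes at most 41.7 mm and 7.16 degrees, less where a joint would pass 70% of its speed; a pose out of reach is approached as far as the arm can. A call with a number of a shift or a turn outside -1 to 1 is refused whole. A call with a gripper value outside its range is refused whole. The fingers move at their own pace and stop on an object; "grip_force" is the grip in N (left out, the last holds). Time passes only in rows, so rows that do not move let the fingers close, or fill a call up. It gives the time, the measured TCP pose, the force, the opening and the grip force at its end, in the units of the state.
- manip.state(): the state, without advancing time (a new reading comes with each control period).
- manip.snapshot(name): name is "scene" or "top" or "wrist"; returns (picture, depth): 400x640x3 uint8, blue, green, red; 400x640 float32, m along the optical axis (not along the pixel's ray), 0 where there is no reading.
- manip.get_calibration(name): a dict with "camera_matrix" (3x3 intrinsics, pixels), "world_to_cam" (4x4, takes a point from world to camera coordinates); the wrist camera has in their place "tool_from_camera" (4x4, takes a point from camera to tool coordinates, whose origin is the TCP and whose axes are the flange's). Camera axes: x right, y up, looking along -z (the intrinsics and any distortion apply to the point x, -y, -z); pixel columns grow to the right and rows downward; lengths in m; the calibration is good to about 2 mm. A picture is of the moment at which its call begins: read the wrist's pose just before it. get_calibration takes no time and is no camera call.
- manip.job_done(): hands the job in; it is judged then, once.
The state is a dict: "clock": time; "q": joint angles; "qvel": joint speeds; "joint_torque": joint torques, N m; "tool_pos": TCP position; "orientation": TCP orientation; "force": force on the tool from outside, world axes, zero at the start; "ft_torque": the same for the moment, N m; "finger_gap": finger opening in m; "grasp_force": force on a finger pad.
Only numpy, scipy, OpenCV 4.12 (cv2) and the standard library are available. Lean on these libraries where they do the work, as an engineer would, in place of code of your own. Each camera call takes 0.05 s, during which the arm holds its last target. There are 200 camera calls.

## Working session

There is one attempt and no reset: what is moved stays moved. The work goes in short steps, Python scripts to look and compute and a tool call to move; the robot and the scene stay as the last step left them, time stands still between calls to the robot, and variables do not carry over. Pictures are saved under pics/ and viewed, at most 10 in all, crops included, and the job is handed in when it is done.

Besides the shell and the picture viewer there is one more tool, called as name([rows], argument=value, ...), one row to a line, values as JSON. move_arm: Moves the arm, as the interface text tells. Its arguments: {"type":"object","properties":{"increments":{"type":"array","items":{"type":"array","items":{"type":"number"}}},"grip_force":{"type":"number"}},"required":["increments"]}

```bash
mkdir -p pics; cat > h.py <<'E'
import numpy as np, cv2
from workcell import manip
def cloud(name,depth):
    c=manip.get_calibration(name);K=np.array(c["camera_matrix"]);W=np.linalg.inv(np.array(c["world_to_cam"]))
    v,u=np.mgrid[0:depth.shape[0],0:depth.shape[1]]
    p=np.stack([(u-K[0,2])/K[0,0]*depth,-(v-K[1,2])/K[1,1]*depth,-depth],-1)
    return p@W[:3,:3].T+W[:3,3]
E
python3 - <<'E'
from h import *
for n in("scene","top"):
    im,d=manip.snapshot(n);cv2.imwrite(f"pics/{n}.png",im);np.save(f"{n}.npy",d)
    c=manip.get_calibration(n);print({k:np.round(v,3).tolist() if not isinstance(v,str) else v for k,v in c.items()})
print(manip.state())
E
```

```text
{'camera_matrix': [[451.055, 0.0, 322.174], [0.0, 451.055, 196.17], [0.0, 0.0, 1.0]], 'world_to_cam': [[0.959, 0.282, 0.002, -0.526], [-0.271, 0.919, 0.286, 0.197], [0.078, -0.275, 0.958, -1.321], [0.0, 0.0, 0.0, 1.0]]}
{'camera_matrix': [[442.22, 0.0, 319.581], [0.0, 442.22, 190.766], [0.0, 0.0, 1.0]], 'world_to_cam': [[-0.028, -0.999, 0.019, -0.058], [0.981, -0.024, 0.191, -0.546], [-0.191, 0.024, 0.981, -1.018], [0.0, 0.0, 0.0, 1.0]]}
{'clock': 0.1, 'q': array([ 1.41311977e+00,  3.59308938e-01,  1.11411938e-02, -2.61090686e-04,
       -1.22412429e+00, -2.88099517e-01]), 'qvel': array([ 0.00102084, -0.00164817,  0.0010769 ,  0.00144467, -0.00076206,
        0.00066691]), 'joint_torque': array([-2.47523079e-03, -5.84162772e+01,  2.93749684e+01,  7.01535568e+00,
        1.02007360e-02, -4.56197461e-05]), 'tool_pos': array([0.29091406, 0.60870903, 0.29132491]), 'orientation': array([ 3.14008885e+00, -1.89668573e-04, -4.45864829e-01]), 'force': array([0.08866634, 1.08974072, 0.0846296 ]), 'ft_torque': array([-0.0175636 ,  0.03377754, -0.03977352]), 'grasp_force': 0.0, 'finger_gap': 0.08759422764653459}
```

View pics/scene.png

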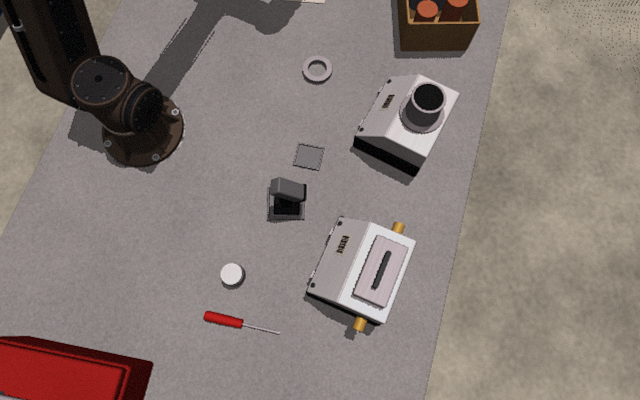

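View pics/top.png

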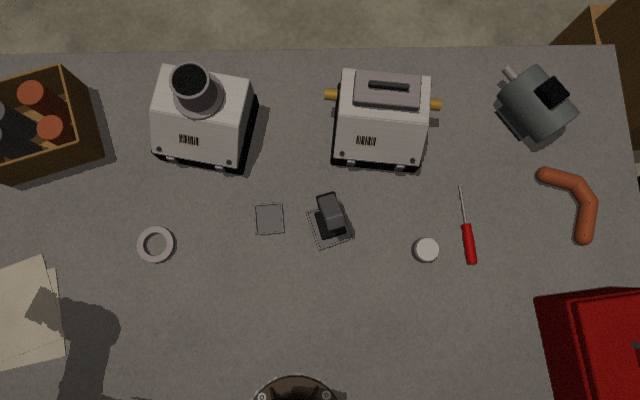

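Top view: the burner with its round flue is at about (205,120), its label bars at (188,140). The scanner stands in its tray at (330,220), nose towards image top. Next I'll enlarge both and fit.

```bash
python3 - <<'E'
from h import *
im=cv2.imread("pics/top.png");s=cv2.imread("pics/scene.png")
a=cv2.resize(im[120:160,160:225],(520,320),interpolation=cv2.INTER_CUBIC)
b=cv2.resize(im[185:255,300:360],(240,280),interpolation=cv2.INTER_CUBIC)
c=cv2.resize(s[85:115,370:405],(280,240),interpolation=cv2.INTER_CUBIC)
d=cv2.resize(s[170:230,260:315],(440,480)if 0 else (220,240),interpolation=cv2.INTER_CUBIC)
o=np.zeros((580,780,3),np.uint8);o[:320,:520]=a;o[:280,530:770]=b;o[330:570,:280]=c;o[330:570,300:520]=d
cv2.imwrite("pics/crop.png",o)
P=cloud("top",np.load("top.npy"));np.save("Pt.npy",P);Q=cloud("scene",np.load("scene.npy"))
f=P.reshape(-1,3);g=Q.reshape(-1,3)
for A,n in((P,"top"),(Q,"scene")):
    z=A[...,2]; print(n,"bench z",np.nanmedian(z[(abs(z)<.02)]))
print("label",P[140,188],Q[100,387])
# burner sloped plane
def plane(p):
    for _ in range(5):
        c=p.mean(0);n=np.linalg.svd(p-c,full_matrices=False)[2][2];r=abs((p-c)@n);p=p[r<max(.0015,2*r.std())]
    return c,n*np.sign(n[2]),r.std()
for A,(v,u) in((P,(140,188)),(Q,(100,387))):
    c0=A[v,u];p=A.reshape(-1,3);p=p[(np.linalg.norm(p-c0,axis=1)<.035)]
    c,n,r=plane(p);print("slope",c,n,r,len(p),"yaw back",np.degrees(np.arctan2(-n[1],-n[0])))
# scanner pts
for A in(f,g):
    p=A[(A[:,0]>.35)&(A[:,0]<.62)&(A[:,1]<.03)&(A[:,1]>-.19)&(A[:,2]>.09)&(A[:,2]<.2)]
    print("head",len(p),p.min(0),p.max(0)); 
    p=p[p[:,2]>.1]
    print(cv2.minAreaRect((p[:,:2]*1000).astype(np.float32)))
    t=A[(A[:,0]>.35)&(A[:,0]<.62)&(A[:,1]<.03)&(A[:,1]>-.19)&(A[:,2]>.007)&(A[:,2]<.016)]
    print("tray",len(t),cv2.minAreaRect((t[:,:2]*1000).astype(np.float32)))
E
```

```text
top bench z 0.0004471512227823826
scene bench z 0.0001795120368937031
label [0.66087888 0.23226005 0.10986977] [0.66373022 0.23440313 0.10703189]
slope [0.6616438  0.23162101 0.10928623] [-0.69312703  0.15463309  0.70403375] 0.0004136582918489271 599 yaw back -12.576445479841983
slope [0.66431491 0.23397272 0.10670665] [-0.69607687  0.16387392  0.69901525] 0.0004027401208053555 286 yaw back -13.247626797789232
head 746 [ 0.43919811 -0.12252661  0.09425056] [ 0.53056045 -0.06205265  0.179955  ]
((484.3456115722656, -92.284423828125), (87.5823974609375, 45.4423828125), 13.903329849243164)
tray 514 ((495.73712158203125, -78.42945861816406), (216.21463012695312, 249.4031219482422), 89.09832763671875)
head 716 [ 0.4421695  -0.12455755  0.09290434] [ 0.53386701 -0.06189962  0.18102391]
((488.2901306152344, -96.38595581054688), (88.2003402709961, 45.953025817871094), 17.706371307373047)
tray 374 ((486.470703125, -74.90379333496094), (218.77603149414062, 224.15725708007812), 84.17147827148438)
```

View pics/crop.png

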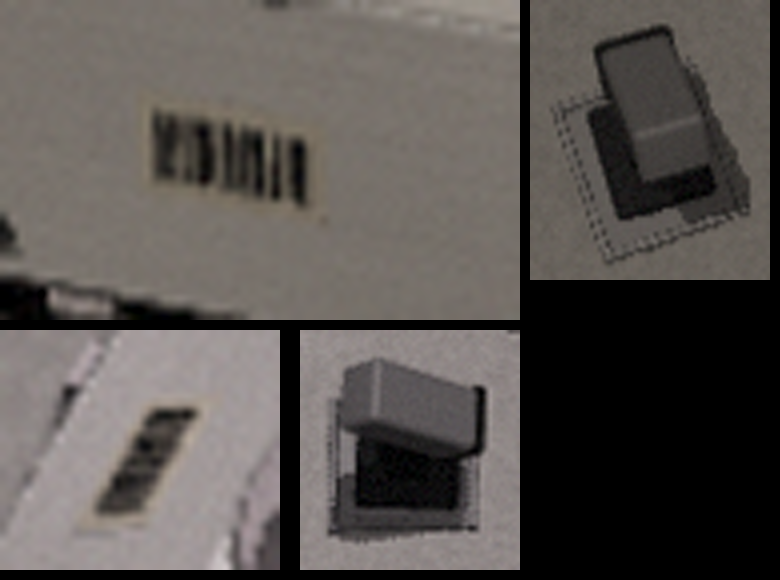

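```bash
cat > fit.py <<'E'
from h import *
from scipy.optimize import least_squares
s=np.sqrt(.5)
def fithead(p,z0=.005,x0=(.48,-.09,.26),free=False):
    def res(t):
        c,si=np.cos(t[2]),np.sin(t[2]);d=p[:,:2]-t[:2]
        X=d@[c,si]-.012;Y=d@[-si,c];Z=p[:,2]-z0-.130-t[3]
        q=abs(np.stack([(X-Z)*s,Y,(X+Z)*s],1))-[.045,.021,.018]
        return np.linalg.norm(np.maximum(q,0),axis=1)+np.minimum(q.max(1),0)
    r=least_squares(res,[*x0,0],loss="soft_l1",f_scale=.002)
    return r.x,np.sqrt(np.mean(res(r.x)**2))
E
python3 - <<'E'
from fit import *
for n in("top","scene"):
    A=cloud(n,np.load(n+".npy")).reshape(-1,3)
    p=A[(A[:,0]>.4)&(A[:,0]<.55)&(A[:,1]<-.04)&(A[:,1]>-.15)&(A[:,2]>.105)&(A[:,2]<.19)]
    print(n,len(p),*fithead(p))
def ray(n,u,v,z):
    c=manip.get_calibration(n);K=np.array(c["camera_matrix"]);W=np.linalg.inv(np.array(c["world_to_cam"]))
    d=W[:3,:3]@[(u-K[0,2])/K[0,0],-(v-K[1,2])/K[1,1],-1];return W[:3,3]+d*(z-W[2,3])/d[2]
c=np.array([ray("top",*a,.012)[:2] for a in((306.25,210.75),(340,200.5),(354.5,238),(319.5,250.5))]);print("tray",c,c.mean(0),cv2.minAreaRect(c.astype(np.float32)*1000))
print("label",ray("top",188.8,139,.11),ray("scene",387.9,101.4,.11))
E
```

```text
top 740 [ 4.71881980e-01 -9.65966331e-02  2.61208127e-01  1.06701090e-04] 0.001166193841832228
scene 697 [ 4.75905941e-01 -9.78457291e-02  2.59272557e-01  1.99578795e-05] 0.0018385887318059335
tray [[ 0.5019654  -0.03860864]
 [ 0.52576915 -0.12378905]
 [ 0.43099613 -0.15613299]
 [ 0.40271833 -0.06886034]] [ 0.46536225 -0.09684776] ((466.2012939453125, -96.50835418701172), (103.7393798828125, 91.73959350585938), 17.953189849853516)
label [0.6632266  0.23043863 0.11      ] [0.66710356 0.2292879  0.11      ]
```

Scanner at about (0.474, -0.097), yaw 0.26. The label is at about (0.665, 0.230, 0.110), back direction yaw about -0.225. Moving to hover over the scanner.

move_arm([
  [0.23,-0.88,0.2,0,0,0.35,-1],
  [0.23,-0.88,0.2,0,0,0.35,-1],
  [0.23,-0.88,0,0,0,0.35,-1],
  [0.23,-0.88,0,0,0,0.35,-1],
  [0.23,-0.88,0,0,0,0.35,-1],
])

```text
clock: 0.52
tool_pos: [0.3371, 0.4312, 0.3078]
orientation: [3.141, 0.0, -0.269]
force: [0.3, -0.1, 0.1]
finger_gap: 0.0877
grasp_force: 0.0
```

move_arm([
  [0.23,-0.88,0,0,0,0.35,-1],
  [0.23,-0.88,0,0,0,0.35,-1],
  [0.23,-0.88,0,0,0,0.35,-1],
  [0.23,-0.88,0,0,0,0.35,-1],
  [0.23,-0.88,0,0,0,0.35,-1],
])

```text
clock: 0.93
tool_pos: [0.3829, 0.2551, 0.308]
orientation: [-3.142, 0.0, -0.094]
force: [1.1, 0.5, 0.1]
finger_gap: 0.0878
grasp_force: 0.0
```

move_arm([
  [0.23,-0.88,0,0,0,0.35,-1],
  [0.23,-0.88,0,0,0,0.35,-1],
  [0.23,-0.88,0,0,0,0.35,-1],
  [0.23,-0.88,0,0,0,0.35,-1],
  [0.23,-0.88,0,0,0,0.35,-1],
])

```text
clock: 1.35
tool_pos: [0.4288, 0.0792, 0.3082]
orientation: [-3.141, -0.0, 0.081]
force: [0.9, 0.1, -0.4]
finger_gap: 0.0877
grasp_force: 0.0
```

move_arm([
  [0.23,-0.88,0,0,0,0.35,-1],
  [0.23,-0.88,0,0,0,0.35,-1],
  [0.23,-0.88,0,0,0,0.35,-1],
  [0.23,-0.88,0,0,0,0.35,-1],
  [0,0,0,0,0,0,-1],
])

```text
clock: 1.77
tool_pos: [0.4662, -0.0644, 0.3077]
orientation: [3.141, 0.001, 0.217]
force: [0.7, 0.4, -0.9]
finger_gap: 0.0878
grasp_force: 0.0
```

move_arm([
  [0.1,-0.41,0,0,0,0.22,-1],
  [0.1,-0.41,0,0,0,0.21,-1],
  [0,0,0,0,0,0,-1],
  [0,0,0,0,0,0,-1],
  [0,0,0,0,0,0,-1],
])

```text
clock: 2.18
tool_pos: [0.4736, -0.0925, 0.3079]
orientation: [-3.141, 0.001, 0.261]
force: [-0.0, 0.7, 0.2]
finger_gap: 0.0879
grasp_force: 0.0
```

```bash
python3 - <<'E'
from fit import *
from scipy.spatial.transform import Rotation as R
st=manip.state();im,d=manip.snapshot("wrist");cv2.imwrite("pics/w1.png",im)
c=manip.get_calibration("wrist");K=np.array(c["camera_matrix"]);T=np.array(c["tool_from_camera"]);print(T.round(3).tolist(),K[0,0])
v,u=np.mgrid[0:400,0:640];p=np.stack([(u-K[0,2])/K[0,0]*d,-(v-K[1,2])/K[1,1]*d,-d],-1)[d>0]
p=(p@T[:3,:3].T+T[:3,3])@R.from_euler("xyz",st["orientation"]).as_matrix().T+st["tool_pos"]
p=p[(p[:,2]>.105)&(p[:,2]<.19)&(np.hypot(p[:,0]-.474,p[:,1]+.097)<.09)]
print(len(p),*fithead(p)) if len(p)>20 else print("few",len(p))
print(st["tool_pos"],st["orientation"])
E
```

```text
[[0.001, 0.959, 0.283, 0.076], [1.0, -0.001, -0.0, -0.0], [-0.0, 0.283, -0.959, -0.092], [0.0, 0.0, 0.0, 1.0]] 313.8319365920486
5459 [ 0.47280067 -0.09609879  0.26459024 -0.00103847] 0.0007873165730819976
[ 0.4735762  -0.09245865  0.30788479] [-3.14136580e+00  5.49548849e-04  2.61304352e-01]
```

View pics/w1.png

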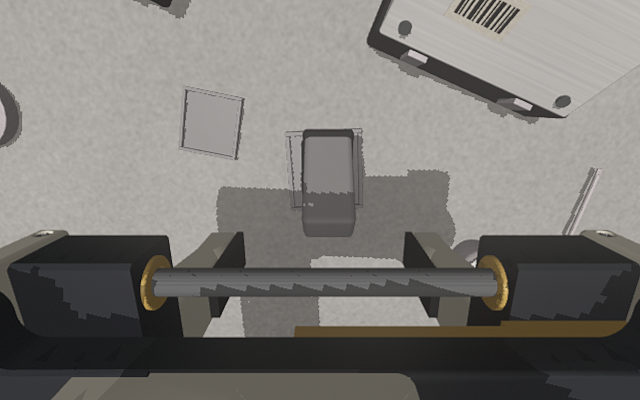

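Wrist view: the scanner head sits between the open fingers, head centre near (328,180). The fit gives origin (0.473, -0.096), yaw 0.264, which agrees with the fixed cameras. Descending and gripping.

move_arm([
  [-0.02,-0.09,-0.4,0,0,0.03,-1],
  [0,0,-0.6,0,0,0,-1],
  [0,0,-0.6,0,0,0,-1],
  [0,0,-0.6,0,0,0,-1],
  [0,0,-0.4,0,0,0,-1],
])

```text
clock: 2.65
tool_pos: [0.4721, -0.0954, 0.2023]
orientation: [-3.141, 0.001, 0.266]
force: [0.3, 0.3, -0.6]
finger_gap: 0.0873
grasp_force: 0.0
```

move_arm([
  [0,0,-0.18,0,0,0,-1],
  [0,0,0,0,0,0,-1],
  [0,0,0,0,0,0,-1],
  [0,0,0,0,0,0,-1],
  [0,0,0,0,0,0,-1],
])

```text
clock: 3.07
tool_pos: [0.4738, -0.096, 0.1982]
orientation: [3.141, -0.002, 0.266]
force: [0.1, -0.0, 0.3]
finger_gap: 0.0878
grasp_force: 0.0
```

move_arm([
  [0,0,0,0,0,0,-0.3],
  [0,0,0,0,0,0,-0.1],
  [0,0,0,0,0,0,0.1],
  [0,0,0,0,0,0,1],
  [0,0,0,0,0,0,1],
], grip_force=25)

```text
clock: 3.48
tool_pos: [0.473, -0.0962, 0.1971]
orientation: [3.142, -0.0, 0.265]
force: [-0.2, 0.0, -0.3]
finger_gap: 0.0597
grasp_force: 0.0
```

move_arm([
  [0,0,0,0,0,0,1],
  [0,0,0,0,0,0,1],
  [0,0,0,0,0,0,1],
  [0,0,0,0,0,0,1],
  [0,0,0,0,0,0,1],
])

```text
clock: 3.9
tool_pos: [0.473, -0.0962, 0.1969]
orientation: [3.142, 0.0, 0.265]
force: [0.3, 0.3, -0.3]
finger_gap: 0.0417
grasp_force: 25.0
```

Gripped at 41.7 mm. Lifting, then carrying it to a standoff in front of the burner.

move_arm([
  [0,0,0.15,0,0,0,1],
  [0,0,0.4,0,0,0,1],
  [0,0,0.6,0,0,0,1],
  [0,0.2,0.7,0,0,-0.2,1],
  [0,0.5,0.65,0,0,-0.4,1],
])

```text
clock: 4.32
tool_pos: [0.4725, -0.0691, 0.2982]
orientation: [3.141, 0.001, 0.203]
force: [1.2, 1.7, -2.4]
finger_gap: 0.042
grasp_force: 25.0
```

move_arm([
  [0,0.7,0,0,0,-0.5,1],
  [0,0.7,0,0,0,-0.5,1],
  [0,0.7,0,0,0,-0.5,1],
  [0,0.7,0,0,0,-0.5,1],
  [0,0.7,0,0,0,-0.5,1],
])

```text
clock: 4.73
tool_pos: [0.4725, 0.073, 0.2973]
orientation: [-3.141, 0.0, -0.047]
force: [-0.3, -0.5, -2.9]
finger_gap: 0.0418
grasp_force: 25.0
```

move_arm([
  [0.1,0.7,0,0,0,-0.5,1],
  [0.2,0.7,0,0,0,-0.5,1],
  [0.2,0.7,0,0,0,-0.5,1],
  [0.2,0.7,0,0,0,-0.3,1],
  [0.2,0.7,0,0,0,0,1],
])

```text
clock: 5.15
tool_pos: [0.5089, 0.2132, 0.2971]
orientation: [3.141, 0.0, -0.227]
force: [1.2, -0.3, -2.0]
finger_gap: 0.0421
grasp_force: 25.0
```

move_arm([
  [0.1,0.7,0,0,0,0,1],
  [0,0.4,0,0,0,0,1],
  [0,0.1,0,0,0,0,1],
  [0,0,0,0,0,0,1],
  [0,0,0,0,0,0,1],
])

```text
clock: 5.57
tool_pos: [0.5126, 0.2593, 0.2968]
orientation: [3.141, 0.001, -0.225]
force: [0.4, -0.7, -2.3]
finger_gap: 0.0417
grasp_force: 25.0
```

```bash
cat > wl.py <<'E'
from fit import *
import sys
from scipy.spatial.transform import Rotation as R
st=manip.state();im,d=manip.snapshot("wrist");cv2.imwrite(f"pics/{sys.argv[1]}.png",im)
c=manip.get_calibration("wrist");K=np.array(c["camera_matrix"]);T=np.array(c["tool_from_camera"])
v,u=np.mgrid[0:400,0:640];p=np.stack([(u-K[0,2])/K[0,0]*d,-(v-K[1,2])/K[1,1]*d,-d],-1)
p=(p@T[:3,:3].T+T[:3,3]);np.save("wtool.npy",p)
p=p@R.from_euler("xyz",st["orientation"]).as_matrix().T+st["tool_pos"];p[d==0]=np.nan;np.save("wworld.npy",p)
print(st["tool_pos"],st["orientation"],st["finger_gap"])
# held scanner head pose: seed from grasp
z0=st["tool_pos"][2]-.192
m=(p[...,2]>z0+.1)&(p[...,2]<z0+.18)&(np.hypot(p[...,0]-st["tool_pos"][0],p[...,1]-st["tool_pos"][1])<.09)
h=p[m];print("head",len(h),*fithead(h,z0,(st["tool_pos"][0],st["tool_pos"][1],st["orientation"][2])))
E
python3 wl.py w2
```

```text
[0.51259775 0.25927331 0.29675826] [ 3.14077138e+00  6.83047891e-04 -2.24540456e-01] 0.041689005853414826
head 15851 [ 0.51242731  0.25937568 -0.22565511 -0.00097257] 0.003596769354142751
```

View pics/w2.png

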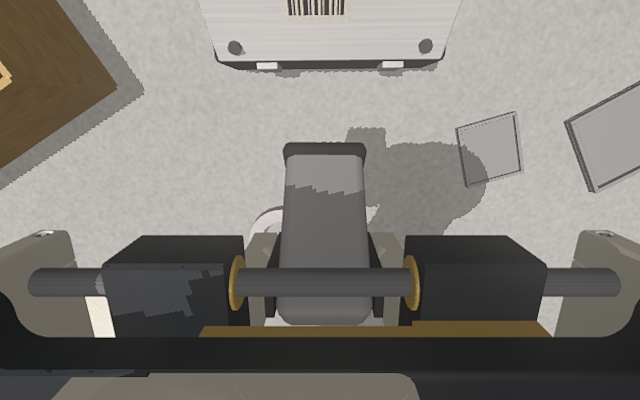

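Wrist view: the burner face squarely ahead, the label's lower part at the top edge (cols ~281–352, rows 0–21), the scanner held straight between the pads.

```bash
python3 - <<'E'
import numpy as np,cv2
P=np.load("wworld.npy");im=cv2.imread("pics/w2.png")
for r in(3,8,14):print(r,P[r,316].round(4),P[r,281].round(4),P[r,352].round(4))
print((im[6,270:365].astype(int)).mean(1).astype(int).tolist());print((im[6,270:365,0].astype(int)-im[6,270:365,2]).tolist())
print([(r,P[r,316].round(3).tolist(),im[r,300:335].mean(0).astype(int).tolist()) for r in range(14,28,2)])
S=P[3:40,230:430].reshape(-1,3);S=S[(S[:,2]>.078)&(S[:,2]<.13)]
c=S.mean(0);n=np.linalg.svd(S-c,full_matrices=False)[2][2];n*=np.sign(n[2]);print(c,n,"yaw",np.arctan2(-n[1],-n[0]),"tilt",np.degrees(np.arccos(n[2])))
E
```

```text
3 [0.6621 0.2313 0.1089] [0.6682 0.2582 0.1091] [0.6563 0.2034 0.1069]
8 [0.6596 0.232  0.1056] [0.6654 0.2592 0.1069] [0.6536 0.2037 0.104 ]
14 [0.6565 0.2328 0.1011] [0.6628 0.2606 0.1014] [0.6502 0.2041 0.1002]
[197, 198, 197, 197, 197, 197, 196, 197, 197, 196, 196, 195, 195, 195, 197, 197, 202, 178, 108, 62, 61, 122, 175, 116, 69, 188, 209, 166, 87, 48, 184, 203, 182, 112, 61, 71, 68, 65, 200, 152, 55, 162, 198, 212, 144, 57, 62, 81, 201, 215, 166, 79, 129, 173, 118, 63, 71, 66, 81, 198, 214, 167, 87, 49, 180, 202, 187, 113, 71, 197, 153, 72, 67, 55, 189, 197, 189, 191, 193, 193, 192, 195, 196, 196, 196, 196, 197, 197, 197, 197, 197, 197, 197, 197, 197]
[-8, -7, -8, -8, -7, -8, -8, -8, -8, -8, -7, -16, -20, -19, -18, -19, -20, -19, -11, -3, -2, -12, -18, -12, -4, -20, -20, -17, -7, -2, -21, -20, -19, -13, -3, -4, -4, -4, -22, -18, -4, -17, -19, -20, -19, -3, -3, -8, -21, -20, -18, -7, -13, -19, -14, -5, -4, -4, -7, -20, -21, -19, -9, -1, -19, -19, -19, -14, -4, -21, -17, -4, -4, -3, -20, -19, -19, -19, -19, -19, -20, -14, -8, -7, -8, -8, -8, -8, -8, -8, -8, -8, -9, -8, -9]
[(14, [0.657, 0.233, 0.101], [111, 117, 122]), (16, [0.655, 0.233, 0.101], [188, 200, 207]), (18, [0.654, 0.233, 0.1], [184, 196, 202]), (20, [0.653, 0.234, 0.099], [183, 196, 202]), (22, [0.652, 0.234, 0.097], [189, 195, 200]), (24, [0.65, 0.234, 0.096], [196, 200, 204]), (26, [0.649, 0.235, 0.095], [197, 201, 205])]
[0.64969365 0.22284393 0.09692488] [-0.70771038  0.15309073  0.68971679] yaw -0.21303590080315196 tilt 46.392305272597355
```

move_arm([
  [0.15,-0.02,-0.1,0,0,0.05,1],
  [0.25,-0.02,-0.15,0,0,0,1],
  [0.25,-0.02,-0.15,0,0,0,1],
  [0.2,-0.02,-0.1,0,0,0,1],
  [0.1,0,-0.02,0,0,0,1],
])

```text
clock: 6.03
tool_pos: [0.5522, 0.2557, 0.2744]
orientation: [3.14, 0.001, -0.221]
force: [-1.1, 0.1, -2.0]
finger_gap: 0.0418
grasp_force: 25.0
```

move_arm([
  [0,0,0,0,0,0,1],
  [0,0,0,0,0,0,1],
  [0,0,0,0,0,0,1],
  [0,0,0,0,0,0,1],
  [0,0,0,0,0,0,1],
])

```text
clock: 6.45
tool_pos: [0.5508, 0.2568, 0.2766]
orientation: [-3.141, -0.0, -0.219]
force: [0.3, -0.5, -1.4]
finger_gap: 0.0421
grasp_force: 25.0
```

```bash
python3 wl.py w3; python3 - <<'E'
from h import *
from scipy.spatial.transform import Rotation as R
st=manip.state();M=R.from_euler("xyz",st["orientation"]).as_matrix()
w=st["tool_pos"]+M@[.0445,0,.0945];d=M@[.7071,0,.7071]
n=np.array([-.690,.1543,.7071]);L=np.array([.663,.231,.110])
print("win",w,"dist",(w-L)@n,"hit err",w+d*((L-w)@n)/(d@n)-L,"ang",np.degrees(np.arccos(-d@n)))
im,_=manip.snapshot("scene");cv2.imwrite("pics/s3.png",cv2.resize(im[60:240,250:480],None,fx=3,fy=3,interpolation=cv2.INTER_CUBIC))
E
```

```text
[0.55084408 0.256756   0.27655974] [-3.14108393e+00 -2.99544608e-04 -2.19481245e-01] 0.042065896511630695
head 15869 [ 0.55072552  0.25690793 -0.22017001 -0.00096905] 0.0035956919291678826
win [0.59432772 0.24713492 0.1820702 ] dist 0.10083433065830898 hit err [0.00095365 0.00064843 0.00078909] ang 0.6304334888673729
```

View pics/s3.png

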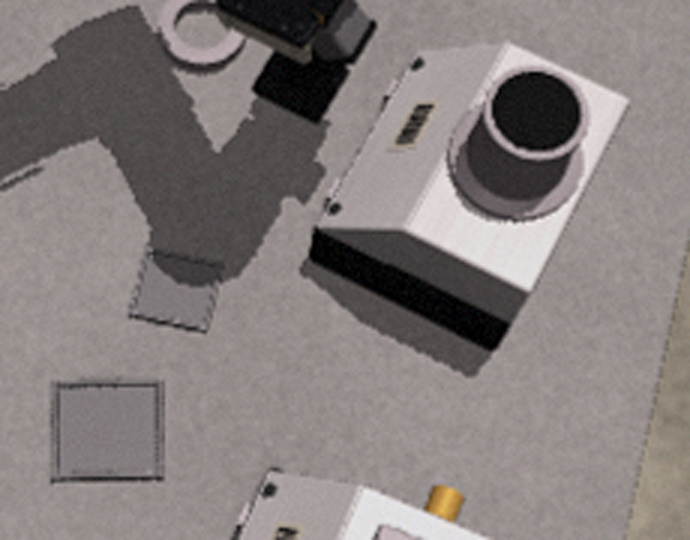

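The scanner is in place before the label and clear of the burner (label at crop (413,123)), aimed within about 1–2 mm at 101 mm. Holding still.

move_arm([
  [0,0,0,0,0,0,1],
  [0,0,0,0,0,0,1],
  [0,0,0,0,0,0,1],
  [0,0,0,0,0,0,1],
  [0,0,0,0,0,0,1],
])

```text
clock: 6.97
tool_pos: [0.551, 0.2566, 0.2762]
orientation: [-3.142, -0.0, -0.22]
force: [-0.2, 0.3, -0.9]
finger_gap: 0.0424
grasp_force: 25.0
```

move_arm([
  [0,0,0,0,0,0,1],
  [0,0,0,0,0,0,1],
  [0,0,0,0,0,0,1],
  [0,0,0,0,0,0,1],
  [0,0,0,0,0,0,1],
])

```text
clock: 7.38
tool_pos: [0.5511, 0.2566, 0.2762]
orientation: [3.142, 0.0, -0.22]
force: [-0.7, 0.3, -3.0]
finger_gap: 0.0418
grasp_force: 25.0
```

move_arm([
  [0,0,0,0,0,0,1],
  [0,0,0,0,0,0,1],
  [0,0,0,0,0,0,1],
  [0,0,0,0,0,0,1],
  [0,0,0,0,0,0,1],
])

```text
clock: 7.8
tool_pos: [0.551, 0.2566, 0.2762]
orientation: [-3.142, 0.0, -0.22]
force: [0.5, -0.2, -1.8]
finger_gap: 0.0417
grasp_force: 25.0
```

move_arm([
  [0,0,0,0,0,0,1],
  [0,0,0,0,0,0,1],
  [0,0,0,0,0,0,1],
  [0,0,0,0,0,0,1],
  [0,0,0,0,0,0,1],
])

```text
clock: 8.22
tool_pos: [0.551, 0.2566, 0.2762]
orientation: [3.142, -0.0, -0.22]
force: [-0.3, -0.2, -1.6]
finger_gap: 0.042
grasp_force: 25.0
```

move_arm([
  [0,0,0,0,0,0,1],
  [0,0,0,0,0,0,1],
  [0,0,0,0,0,0,1],
  [0,0,0,0,0,0,1],
  [0,0,0,0,0,0,1],
])

```text
clock: 8.63
tool_pos: [0.5511, 0.2566, 0.2762]
orientation: [3.142, -0.0, -0.22]
force: [-0.0, 0.8, -2.0]
finger_gap: 0.0418
grasp_force: 25.0
```

move_arm([
  [0,0,0,0,0,0,1],
  [0,0,0,0,0,0,1],
  [0,0,0,0,0,0,1],
  [0,0,0,0,0,0,1],
  [0,0,0,0,0,0,1],
])

```text
clock: 9.05
tool_pos: [0.5511, 0.2566, 0.2762]
orientation: [-3.142, -0.0, -0.22]
force: [-0.4, 0.1, -1.4]
finger_gap: 0.0415
grasp_force: 25.0
```

move_arm([
  [0,0,0,0,0,0,1],
  [0,0,0,0,0,0,1],
  [0,0,0,0,0,0,1],
  [0,0,0,0,0,0,1],
  [0,0,0,0,0,0,1],
])

```text
clock: 9.47
tool_pos: [0.5511, 0.2566, 0.2762]
orientation: [3.142, -0.0, -0.22]
force: [0.9, -0.1, -2.1]
finger_gap: 0.042
grasp_force: 25.0
```

move_arm([
  [-0.25,0.03,0.1,0,0,0,1],
  [-0.5,0.05,0.2,0,0,0,1],
  [-0.6,0,0.2,0,0,0,1],
  [-0.4,-0.3,0,0,0,0.3,1],
  [-0.2,-0.7,0,0,0,0.5,1],
])

```text
clock: 9.88
tool_pos: [0.4715, 0.2213, 0.2969]
orientation: [-3.14, -0.001, -0.136]
force: [0.6, -0.7, -2.3]
finger_gap: 0.0418
grasp_force: 25.0
```

move_arm([
  [0,-0.8,0,0,0,0.5,1],
  [0,-0.8,0,0,0,0.5,1],
  [0,-0.8,0,0,0,0.5,1],
  [0,-0.8,0,0,0,0.5,1],
  [0,-0.8,0,0,0,0.5,1],
])

```text
clock: 10.3
tool_pos: [0.4723, 0.0585, 0.2967]
orientation: [-3.141, -0.001, 0.113]
force: [1.5, -0.4, -2.5]
finger_gap: 0.042
grasp_force: 25.0
```

move_arm([
  [0,-0.8,0,0,0,0.5,1],
  [0,-0.8,0,0,0,0.5,1],
  [0,-0.8,0,0,0,0.5,1],
  [0,-0.8,0,0,0,0.4,1],
  [0,-0.5,0,0,0,0.15,1],
])

```text
clock: 10.72
tool_pos: [0.4722, -0.0903, 0.2966]
orientation: [3.141, -0.001, 0.317]
force: [-0.4, 0.1, -1.7]
finger_gap: 0.0418
grasp_force: 25.0
```

move_arm([
  [0,-0.2,0,0,0,0,1],
  [0,0,0,0,0,0,1],
  [0,0,0,0,0,0,1],
  [0,0,0,0,0,0,1],
  [0,0,0,0,0,0,1],
])

```text
clock: 11.13
tool_pos: [0.4731, -0.0952, 0.2963]
orientation: [-3.141, -0.0, 0.316]
force: [0.7, -0.2, -2.3]
finger_gap: 0.0418
grasp_force: 25.0
```

```bash
python3 wl.py w4
```

```text
[ 0.47311317 -0.09524737  0.29627231] [-3.14149533e+00 -3.30450348e-04  3.16204507e-01] 0.0417917761159125
head 15876 [ 0.47296173 -0.09515401  0.31451541 -0.00093333] 0.003595286607215647
```

move_arm([
  [0,-0.02,-0.2,0,0,-0.25,1],
  [0,0,-0.45,0,0,-0.26,1],
  [0,0,-0.5,0,0,0,1],
  [0,0,-0.45,0,0,0,1],
  [0,0,-0.35,0,0,0,1],
])

```text
clock: 11.6
tool_pos: [0.4724, -0.0966, 0.2162]
orientation: [-3.141, 0.001, 0.263]
force: [-0.1, 0.5, -3.3]
finger_gap: 0.0419
grasp_force: 25.0
```

move_arm([
  [0,0,-0.2,0,0,0,1],
  [0,0,-0.12,0,0,0,1],
  [0,0,-0.08,0,0,0,1],
  [0,0,-0.04,0,0,0,1],
  [0,0,0,0,0,0,1],
])

```text
clock: 12.02
tool_pos: [0.4733, -0.0969, 0.2008]
orientation: [3.141, -0.0, 0.264]
force: [-0.1, -0.3, -2.3]
finger_gap: 0.0415
grasp_force: 25.0
```

move_arm([
  [0,0,-0.03,0,0,0,1],
  [0,0,-0.02,0,0,0,1],
  [0,0,-0.01,0,0,0,1],
  [0,0,0,0,0,0,1],
  [0,0,0,0,0,0,1],
])

```text
clock: 12.43
tool_pos: [0.4731, -0.097, 0.1983]
orientation: [3.142, -0.0, 0.264]
force: [0.6, 0.6, -2.6]
finger_gap: 0.0419
grasp_force: 25.0
```

move_arm([
  [0,0,-0.02,0,0,0,1],
  [0,0,-0.01,0,0,0,1],
  [0,0,-0.01,0,0,0,1],
  [0,0,0,0,0,0,1],
  [0,0,0,0,0,0,1],
])

```text
clock: 12.85
tool_pos: [0.4731, -0.097, 0.1969]
orientation: [3.141, -0.0, 0.264]
force: [-2.0, 0.5, 4.8]
finger_gap: 0.0416
grasp_force: 25.0
```

Touchdown felt (force went from -2.3 to +4.8 N) at the original height. Releasing slowly.

move_arm([
  [0,0,0,0,0,0,1],
  [0,0,0,0,0,0,1],
  [0,0,0,0,0,0,1],
  [0,0,0,0,0,0,0],
  [0,0,0,0,0,0,-0.1],
], grip_force=5)

```text
clock: 13.27
tool_pos: [0.4732, -0.097, 0.1965]
orientation: [3.142, -0.0, 0.264]
force: [-0.7, -0.2, -0.4]
finger_gap: 0.0458
grasp_force: 0.0
```

move_arm([
  [0,0,0,0,0,0,-0.3],
  [0,0,0,0,0,0,-0.6],
  [0,0,0,0,0,0,-1],
  [0,0,0,0,0,0,-1],
  [0,0,0,0,0,0,-1],
])

```text
clock: 13.68
tool_pos: [0.4731, -0.097, 0.1965]
orientation: [3.142, 0.0, 0.264]
force: [-0.2, -1.1, 1.0]
finger_gap: 0.076
grasp_force: 0.0
```

move_arm([
  [0,0,0,0,0,0,-1],
  [0,0,0,0,0,0,-1],
  [0,0,0,0,0,0,-1],
  [0,0,0,0,0,0,-1],
  [0,0,0,0,0,0,-1],
])

```text
clock: 14.1
tool_pos: [0.473, -0.097, 0.1966]
orientation: [3.142, 0.0, 0.264]
force: [0.4, -0.8, 0.0]
finger_gap: 0.0871
grasp_force: 0.0
```

move_arm([
  [0,0,0.3,0,0,0,-1],
  [0,0,0.6,0,0,0,-1],
  [0,0,0.8,0,0,0,-1],
  [0,0,0.8,0,0,0,-1],
  [0,0,0.5,0,0,0,-1],
])

```text
clock: 14.52
tool_pos: [0.4737, -0.0972, 0.3199]
orientation: [3.14, -0.003, 0.265]
force: [0.7, -0.4, 1.0]
finger_gap: 0.0874
grasp_force: 0.0
```

move_arm([
  [-0.3,0.8,0,0,0,0,-1],
  [-0.3,0.8,0,0,0,0,-1],
  [-0.3,0.8,0,0,0,0,-1],
  [-0.3,0.8,0,0,0,0,-1],
  [0,0.8,0,0,0,0,-1],
])

```text
clock: 14.93
tool_pos: [0.4231, 0.0637, 0.317]
orientation: [-3.141, -0.001, 0.264]
force: [-0.1, 0.0, -0.2]
finger_gap: 0.0877
grasp_force: 0.0
```

move_arm([
  [0,0.8,0,0,0,0,-1],
  [0,0.6,0,0,0,0,-1],
  [0,0,0,0,0,0,-1],
  [0,0,0,0,0,0,-1],
  [0,0,0,0,0,0,-1],
])

```text
clock: 15.35
tool_pos: [0.4248, 0.1189, 0.3164]
orientation: [3.141, 0.0, 0.265]
force: [0.0, 0.4, -0.8]
finger_gap: 0.0878
grasp_force: 0.0
```

```bash
python3 - <<'E'
from fit import *
o=[]
for n in("top","scene"):
    im,d=manip.snapshot(n);cv2.imwrite(f"pics/{n}_end.png",im)
    A=cloud(n,d).reshape(-1,3)
    p=A[(A[:,0]>.4)&(A[:,0]<.55)&(A[:,1]<-.04)&(A[:,1]>-.15)&(A[:,2]>.105)&(A[:,2]<.19)]
    print(n,len(p),*fithead(p));print(manip.state()["force"])
E
```

```text
top 742 [ 4.71936949e-01 -9.73673262e-02  2.68036893e-01  1.25290960e-04] 0.001178122368451482
[0.04797343 0.26057753 0.12065243]
scene 687 [ 4.75733407e-01 -9.84055320e-02  2.57238414e-01  7.17645745e-05] 0.0018280082477895795
[-0.3698253   0.78648313  0.23336141]
```

View pics/scene_end.png

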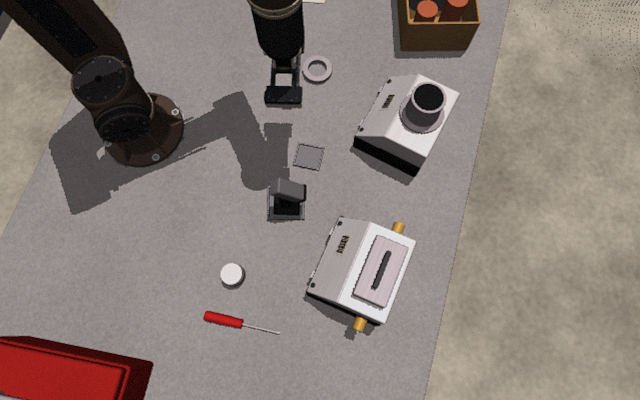

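The scanner stands upright in its tray at (288,198), within 1 mm of where it began. The other things are unmoved and the gripper is clear.

```bash
python3 -c "
from workcell import manip
print(manip.job_done())"
```

```text
the job is handed in; nothing more can be done
None
```

I held the scanner still for about 3 s at 101 mm, square to the burner's label and aimed within about 2 mm of its centre. It is back upright in its tray within about 1 mm of its start pose and released, nothing else looks moved, and the job is handed in (no verdict was returned).

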